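Hang up the red key case at the control desk

TASK

Tidy the control desk: hang the red key case by its carrying handle on the two-pronged hook of the steel stand, so that the handle rests on both prongs, inside their upturned tips, and the case hangs level, still and clear of the desk. Leave the blue case and the grey case standing where they are.

Things in the scene. Friction and masses are not known exactly. Their poses are not given: they have to be found in the camera images.
- red_case: Red case, brass key emblem, 0.25-0.45 kg, upright. Body 70 (x) x 150 (y) x 60 mm high. Fixed black arched handle: level bar 12 x 12 mm along y over the case's centre, underside 115, top 127 mm above the case's underside; end posts leave 122 mm clear; 55 mm gap below it. Pinch the bar mid-length from above, closing along x; grip firmly, carry smoothly: it can swing. Origin: centre of underside, z up.
- hook_stand: Fixed steel stand. Origin: under its column on the desk, z up. Two level yellow prongs 8 mm thick at y = -38 and +38 mm, tops 185 mm high, run from the column (22 mm thick, x = 0) to x = -105, then turn up to tips at x = -115, 203 mm high (tallest). Base 12 mm thick. Bring the handle, bar along y, in along +x, prongs between bar and case top; lower it at about x = -70, y = 0.
- blue_case: Blue case, same shape and sizes as the red one, white pad on its lid. A bystander: leave it. Handle top 127 mm high. Origin: centre of underside.
- grey_case: Grey case, same shape and sizes as the red one, white pad on its lid. A bystander: leave it. Handle top 127 mm high. Origin: centre of underside.

How it is judged:
By the outcome, as a careful person would: the job done as asked, in the order asked, and still so for the second after the job is handed in, with the robot touching nothing.
It also fails if it takes over 43 s, if anything falls off the work surface, if the arm or the gripper's body presses on something with over 40 N, if the wrist force passes 120 N, or if a joint passes its speed limit or range.

ROBOT

A 6-joint arm with a two-finger parallel gripper is mounted at the origin on the work surface. World frame = base frame: x ahead of the robot, y to its left, z up, the work surface at z = 0. Lengths are in m, angles in rad, forces in N, time in s.
With the tool pointing down it reaches from about 0.35 to 0.775 m from the base axis. Payload 7.3 kg.
Tool frame: the origin (TCP) lies midway between the tips of the shut fingers; the grasp point (between the pads) lies 19 mm behind it; z points along the fingers, y is the line along which they close (so a half turn about z gives the same grasp; the last joint's range is limited). The gripper opens to 92 mm and grips with 3 to 60 N. Pads are 19 mm wide; open, the fingers measure 130 mm over their backs; the gripper's body (75 mm by 190 mm) begins 47 mm behind the grasp point.
Start: joints at [-1.426, 0.342, 1.524, -0, 1.275, -0.146], TCP at [0.151, -0.503, 0.227] pointing down, gripper open.
Joint ranges: [-2.53, 2.53], [-0.77, 2.02], [0.04, 2.7], [-1, 4.14], [0.28, 2.66], [-3.11, 3.11]. Speed limits (rad/s): [2.57, 2.57, 3.14, 3.14, 3.14, 3.14].

INTERFACE

Orientations are given as [roll, pitch, yaw] about the fixed x, y, z axes, in that order (R = Rz(yaw) Ry(pitch) Rx(roll)).
In Python, from cell import monitor, vision, workorder gives the robot as it stands.
- The arm moves only by the tool move_arm, never from a script. Its argument "rows" is a list of rows, each a list of 5 numbers: the shift along the world's x, y, z in mm, then the turn about the world's z in rad, then the closure, from -1 (fully open) to 1 (shut). A call has 1 to 12 rows; each row shifts and turns the commanded pose from where the row before left it; what a row does not reach is not made up. A row lasts 1/10 s, in which the tool goes at most 50 mm and 8.59 degrees, less where a joint would pass 70% of its speed; a pose out of reach is approached as far as the arm can. A call is refused whole if a number of a shift passes 50 or a number of a turn 0.15, either way. A call with a gripper value outside its range is refused whole. The fingers move at their own pace and stop on an object; "newtons" is the grip in N (left out, the last holds). Time passes only in rows, so rows that do not move let the fingers close. It gives the time, the measured TCP pose, the force, the opening and the grip force at its end, in the units of the state.
- monitor.observe(): the state, without advancing time (a new reading comes with each control period).
- vision.read_camera(name): name is "side" or "top"; returns the picture (420x560x3 uint8, red, green, blue); there is no depth.
- vision.get_calibration(name): a dict with "K" (3x3 intrinsics, pixels), "k1" (the pictures are not rectified: a ray, as slopes to the right and down, at radius r is drawn at 1 + k1 r^2 times it, then the intrinsics apply), "T" (4x4, takes a point from camera to world coordinates). Camera axes: x right, y up, looking along -z (the intrinsics and any distortion apply to the point x, -y, -z); pixel columns grow to the right and rows downward; lengths in m; the calibration is good to about 2 mm. A picture is of the moment at which its call begins. get_calibration takes no time and is no camera call.
- workorder.hand_in(): hands the job in; it is judged then, once.
The state is a dict: "time": time; "qpos": joint angles; "qvel": joint speeds; "joint_efforts": joint torques, N m; "tool_pos": TCP position; "tool_rot": TCP orientation; "contact_force": force on the tool from outside, world axes, zero at the start; "torque": the same for the moment, N m; "opening": finger opening in m; "grip_force": force on a finger pad.
Only numpy, scipy, OpenCV 4.12 (cv2) and the standard library are available. Lean on these libraries where they do the work, as an engineer would, in place of code of your own. Each camera call takes 0.05 s, during which the arm holds its last target. There are 200 camera calls.

## Working session

There is one attempt and no reset: what is moved stays moved. The work goes in short steps, Python scripts to look and compute and a tool call to move; the robot and the scene stay as the last step left them, time stands still between calls to the robot, and variables do not carry over. Pictures are saved under pics/ and viewed, at most 10 in all, crops included, and the job is handed in when it is done.

Besides the shell and the picture viewer there is one more tool, called after "Call:" as name([rows], argument=value, ...), one row to a line, values as JSON. move_arm: Moves the arm, as the interface text tells. Its arguments: {"type":"object","properties":{"rows":{"type":"array","items":{"type":"array","items":{"type":"number"}}},"newtons":{"type":"number"}},"required":["rows"]}

```bash
mkdir -p pics; cat > h.py <<'E'
import numpy as np, cv2
from cell import monitor, vision, workorder
def pic(n,f=None):
    im=np.asarray(vision.read_camera(n))
    if f: cv2.imwrite('pics/'+f,im[:,:,::-1])
    return im
def rays(n,px):
    c=vision.get_calibration(n);K=np.array(c['K']);T=np.array(c['T'])
    d=cv2.undistortPoints(np.array(px,float).reshape(-1,1,2),K,np.array([c['k1'],0,0,0,0.])).reshape(-1,2)
    D=np.c_[d[:,0],-d[:,1],-np.ones(len(d))]@T[:3,:3].T
    return T[:3,3],D
def onz(n,px,z):
    o,D=rays(n,px); return o+D*((z-o[2])/D[:,2])[:,None]
def proj(n,P):
    c=vision.get_calibration(n);K=np.array(c['K']);T=np.array(c['T'])
    p=(np.array(P,float).reshape(-1,3)-T[:3,3])@T[:3,:3]
    s=p[:,:2]/-p[:,2:]; s[:,1]*=-1
    s=s*(1+c['k1']*(s**2).sum(1))[:,None]
    return s*[K[0,0],K[1,1]]+[K[0,2],K[1,2]]
E
python3 - <<'E'
from h import *
pic('top','top1.png');pic('side','side1.png')
for n in('top','side'):
    c=vision.get_calibration(n);print(n,np.round(c['T'],3).tolist(),c['k1'])
print(monitor.observe())
E
```

```text
top [[-0.029, 0.992, -0.124, 0.444], [-1.0, -0.028, 0.007, -0.011], [0.004, 0.124, 0.992, 1.006], [0.0, 0.0, 0.0, 1.0]] -0.15348935256312482
side [[-0.998, 0.049, -0.047, 0.533], [-0.066, -0.53, 0.846, 0.731], [0.016, 0.847, 0.532, 0.517], [0.0, 0.0, 0.0, 1.0]] -0.06544079317133253
{'time': 0.1, 'qpos': array([-1.42602919e+00,  3.42636979e-01,  1.52490190e+00,  4.80365558e-06,
        1.27538257e+00, -1.45974630e-01]), 'qvel': array([-0.00029886, -0.00202321, -0.00215245,  0.00044143,  0.00050728,
        0.00019078]), 'joint_efforts': array([ 3.96477248e-03, -4.32003200e+01, -2.44694263e+01,  7.19867810e-02,
        5.26211236e-02, -3.66790596e-05]), 'tool_pos': array([ 0.15048271, -0.50260722,  0.22612963]), 'tool_rot': array([-3.14027866e+00, -1.97827236e-04,  2.90740239e-01]), 'contact_force': array([-0.97055741,  0.09597579, -0.43195885]), 'torque': array([ 0.02730991,  0.01448302, -0.00055187]), 'grip_force': 0.0, 'opening': 0.09186347789565984}
```

View pics/top1.png

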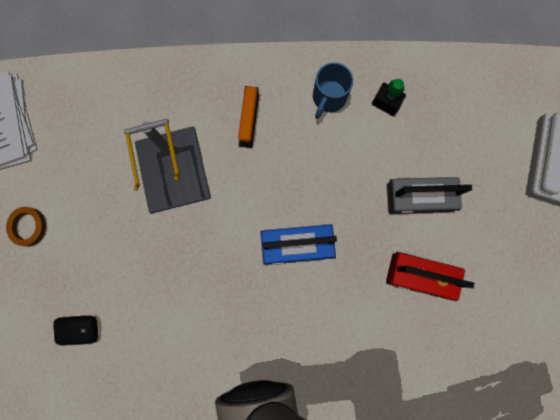

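View pics/side1.png

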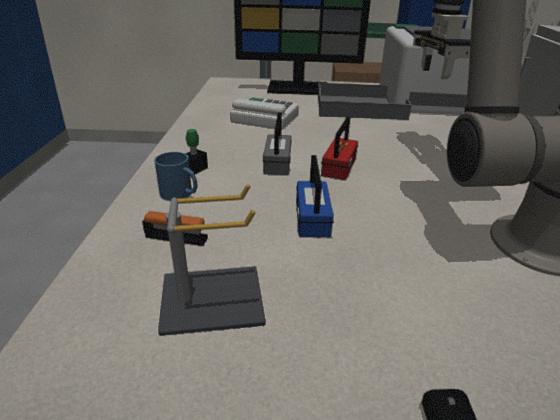

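The top view shows the red case at about (427,278) with its handle from (400,269) to (472,284). The grey case is above it at (427,195) and the blue one is at (298,243). The stand's prongs run from (128,133) and (167,123) to tips near (137,187) and (177,178). The side view agrees.

```bash
cat > m.py <<'E'
from h import *
im=pic('top');hsv=cv2.cvtColor(im,cv2.COLOR_RGB2HSV)
def sub(m,x0,x1,y0,y1):
    o=np.zeros_like(m);o[y0:y1,x0:x1]=m[y0:y1,x0:x1];return o
def big(m): 
    c=cv2.findContours(m,cv2.RETR_EXTERNAL,cv2.CHAIN_APPROX_NONE)[0];return sorted(c,key=cv2.contourArea)[::-1]
dark=(im.max(2)<50).astype(np.uint8)*255
for name,b in dict(red=(396,480,255,300),grey=(395,480,178,200),blue=(262,340,232,252)).items():
    c=big(sub(dark,*b))[0]; r=cv2.minAreaRect(c); bx=cv2.boxPoints(r)
    W=onz('top',bx,0.127); print(name,np.round(r[0]),np.round(r[1]),'ctr',onz('top',[r[0]],.125).round(4),'corners',W[:,:2].round(3).tolist())
red=cv2.inRange(hsv,(0,150,80),(6,255,255))|cv2.inRange(hsv,(174,150,80),(180,255,255))
c=big(cv2.morphologyEx(sub(red,380,480,240,310),cv2.MORPH_CLOSE,np.ones((9,9))))[0]
r=cv2.minAreaRect(c);W=onz('top',cv2.boxPoints(r),.06);print('redbody',W[:,:2].round(3).tolist())
yel=sub(cv2.inRange(hsv,(15,150,80),(32,255,255)),110,200,100,200)
for c in big(yel)[:2]:
    r=cv2.minAreaRect(c);bx=cv2.boxPoints(r);bx=bx[np.argsort(bx[:,1])]
    far=bx[:2].mean(0);near=bx[2:].mean(0)
    print('prong',far,near,onz('top',[far],.185).round(4),onz('top',[near],.203).round(4))
g=cv2.inRange(im,(40,40,40),(85,85,90));c=big(sub(g,125,220,120,220))[0]
r=cv2.minAreaRect(c);print('base',r,onz('top',cv2.boxPoints(r),.012)[:,:2].round(3).tolist())
# side: prongs
s=pic('side');hs=cv2.cvtColor(s,cv2.COLOR_RGB2HSV)
ys=sub(cv2.inRange(hs,(15,150,80),(32,255,255)),160,270,175,240)
for c in big(ys)[:2]:
    p=c[:,0];print('side',p[p[:,0].argmin()],p[p[:,0].argmax()],p[p[:,1].argmin()])
E
python3 m.py
```

```text
red [435. 276.] [78.  7.] ctr [[ 0.4191 -0.3154  0.125 ]] corners [[0.434, -0.239], [0.447, -0.243], [0.403, -0.392], [0.391, -0.388]]
grey [433. 190.] [10. 76.] ctr [[ 0.5875 -0.3222  0.125 ]] corners [[0.598, -0.245], [0.597, -0.401], [0.576, -0.4], [0.578, -0.244]]
blue [299. 243.] [ 7. 72.] ctr [[ 0.4931 -0.0541  0.125 ]] corners [[0.495, 0.015], [0.504, -0.123], [0.491, -0.124], [0.482, 0.014]]
redbody [[0.406, -0.242], [0.471, -0.263], [0.43, -0.405], [0.364, -0.383]]
prong [166.61601  122.888016] [176.82402 179.03203] [[0.7189 0.1875 0.185 ]] [[0.6078 0.1635 0.203 ]]
prong [128.2506 133.6603] [136.5903 188.9109] [[0.7012 0.2604 0.185 ]] [[0.5923 0.2367 0.203 ]]
base ((170.56268310546875, 165.03720092773438), (83.8423080444336, 64.69071960449219), 75.67728424072266) [[0.758, 0.316], [0.79, 0.172], [0.603, 0.126], [0.572, 0.265]]
side [175 227] [253 213] [251 211]
side [178 199] [248 187] [247 185]
```

Call:
move_arm([
  [26.7,18.3,0,0.0997,-1],
  [26.7,18.3,0,0.0997,-1],
  [26.7,18.3,0,0.0997,-1],
  [26.7,18.3,0,0.0997,-1],
  [26.7,18.3,0,0.0997,-1],
  [26.7,18.3,0,0.0997,-1],
  [26.7,18.3,0,0.0997,-1],
  [26.7,18.3,0,0.0997,-1],
  [26.7,18.3,0,0.0997,-1],
  [26.7,18.3,0,0.0997,-1],
  [0,0,-10,0,-1],
  [0,0,0,0,-1],
], newtons=40)

```text
time: 1.4
tool_pos: [0.4171, -0.3191, 0.2152]
tool_rot: [-3.139, -0.001, 1.288]
contact_force: [-0.2, -0.2, -0.6]
opening: 0.0919
grip_force: 0.0
```

```bash
python3 - <<'E'
from h import *
print(monitor.observe()['tool_pos'],monitor.observe()['tool_rot'])
a=pic('top');b=pic('side')
A=cv2.resize(a[200:350,330:530],None,fx=2.5,fy=2.5,interpolation=2);B=cv2.resize(b[40:200,240:440],None,fx=2,fy=2,interpolation=2)
cv2.imwrite('pics/c.png',A[:,:,::-1]);cv2.imwrite('pics/d.png',B[:,:,::-1])
E
```

```text
[ 0.41707364 -0.3190602   0.21515904] [-3.13872142e+00 -1.17039667e-03  1.28829575e+00]
```

View pics/d.png

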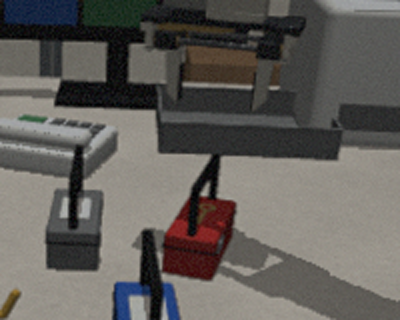

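The fingers, at crop x of about 175 and 262, straddle the red handle at about 205, and nothing is below them but the handle. I'm descending and gripping.

Call:
move_arm([
  [0,0,-25,0,-1],
  [0,0,-25,0,-1],
  [0,0,-25,0,-1],
  [0,0,-20,0,-1],
  [0,0,-12,0,-1],
  [0,0,-6,0,-1],
  [0,0,0,0,-1],
  [0,0,0,0,0.3],
  [0,0,0,0,0.6],
  [0,0,0,0,1],
  [0,0,0,0,1],
  [0,0,0,0,1],
], newtons=50)

```text
time: 2.7
tool_pos: [0.4177, -0.32, 0.104]
tool_rot: [3.141, 0.0, 1.288]
contact_force: [0.0, -0.2, -0.6]
opening: 0.0565
grip_force: 0.0
```

Call:
move_arm([
  [0,0,0,0,1],
  [0,0,0,0,1],
  [0,0,0,0,1],
  [0,0,3,0,1],
  [0,0,5,0,1],
  [0,0,6,0,1],
  [0,0,6,0,1],
  [0,0,5,0,1],
  [0,0,3,0,1],
  [0,0,0,0,1],
  [0,0,0,0,1],
])

```text
time: 3.8
tool_pos: [0.4174, -0.3198, 0.1316]
tool_rot: [-3.141, -0.0, 1.288]
contact_force: [-0.4, -0.7, -3.7]
opening: 0.0111
grip_force: 50.0
```

Call:
move_arm([
  [0,0,4,0,1],
  [0,0,8,0,1],
  [0,0,12,0,1],
  [0,0,14,0,1],
  [0,0,15,0,1],
  [0,0,15,0,1],
  [0,0,15,0,1],
  [0,0,14,0,1],
  [0,0,12,0,1],
  [0,0,10,0,1],
  [0,0,6,0,1],
  [0,0,3,0,1],
])

```text
time: 5.0
tool_pos: [0.4176, -0.32, 0.2603]
tool_rot: [3.141, 0.0, 1.288]
contact_force: [0.1, 0.9, -4.9]
opening: 0.0113
grip_force: 50.0
```

Call:
move_arm([
  [0.5,2,0,0.002,1],
  [1,4,0,0.004,1],
  [1.5,7,0,0.007,1],
  [2.5,10,0,0.01,1],
  [3,13,0,0.013,1],
  [3.5,15,0,0.015,1],
  [4,17,0,0.017,1],
  [4,18,0,0.017,1],
  [4,18,0,0.017,1],
  [4,18,0,0.017,1],
  [4,18,0,0.017,1],
  [4,18,0,0.017,1],
])

```text
time: 6.2
tool_pos: [0.4537, -0.16, 0.2599]
tool_rot: [3.141, -0.0, 1.443]
contact_force: [0.3, -0.3, -3.8]
opening: 0.0114
grip_force: 50.0
```

Call:
move_arm([
  [4,18,0,0.018,1],
  [4,18,0,0.018,1],
  [4,18,0,0.018,1],
  [4,18,0,0.018,1],
  [4,18,0,0.018,1],
  [4,18,0,0.018,1],
  [4,18,0,0.018,1],
  [4,18,0,0.018,1],
  [4,18,0,0.018,1],
  [4,18,0,0.018,1],
  [4,18,0,0.018,1],
  [4,18,0,0.018,1],
])

```text
time: 7.4
tool_pos: [0.5011, 0.0559, 0.2598]
tool_rot: [3.141, -0.0, 1.659]
contact_force: [0.4, 1.6, -4.6]
opening: 0.0118
grip_force: 50.0
```

Call:
move_arm([
  [4,18,0,0.018,1],
  [4,18,0,0.018,1],
  [4,18,0,0.018,1],
  [4,17,0,0.018,1],
  [4,15,0,0.018,1],
  [4,13,0,0.015,1],
  [3,12,0,0.011,1],
  [2,10,0,0.007,1],
  [1,6,0,0,1],
  [1,4,0,0,1],
  [1,1,0,0,1],
  [0,0,0,0,1],
])

```text
time: 8.6
tool_pos: [0.5337, 0.1858, 0.2597]
tool_rot: [3.142, 0.0, 1.779]
contact_force: [0.8, 0.1, -4.2]
opening: 0.0116
grip_force: 50.0
```

```bash
python3 - <<'E'
from h import *
s=monitor.observe();print(s['tool_pos'],s['tool_rot'],s['torque'])
a=pic('top','t2.png');pic('side','s2.png')
E
```

```text
[0.53365254 0.18578537 0.25970856] [3.14156109e+00 2.32392029e-04 1.77946024e+00] [-0.05324904 -0.11966245  0.00216383]
```

View pics/s2.png

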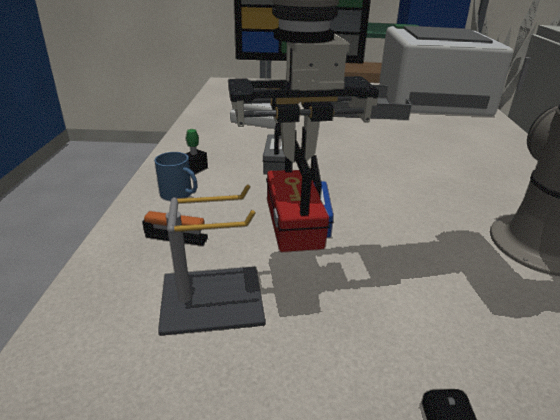

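The case is held near (298,205) and looks almost level, and the prong tips are at about (248,187) and (253,213). I'll triangulate the tips and check the case's tilt before going in.

```bash
python3 - <<'E'
from h import *
def tri(a,b):
    o1,d1=rays('top',[a]);o2,d2=rays('side',[b]);d1,d2=d1[0],d2[0]
    t=np.linalg.lstsq(np.c_[d1,-d2],o2-o1,rcond=None)[0];p,q=o1+t[0]*d1,o2+t[1]*d2
    return ((p+q)/2).round(4),np.linalg.norm(p-q).round(4)
print(tri((136.6,187),(252,212)),tri((176.8,178),(248,186.5)))
o=np.array([.7145,.2245,0]);c,s=np.cos(.21),np.sin(.21);R=np.array([[c,-s,0],[s,c,0],[0,0,1]])
P=[o+R@np.array(v) for v in [(-.115,.038,.203),(-.115,-.038,.203),(-.011,.038,.185),(-.011,-.038,.185)]]
print(proj('side',P).round(1).tolist(),proj('top',P).round(1).tolist())
# case corners expected, TCP .2597 -> underside .156
p=np.array([.5336,.1858,.156])
C=[p+R@np.array(v) for v in [(.035,.075,0),(-.035,.075,0),(.035,.075,.06),(-.035,.075,.06),(.035,-.075,.06),(-.035,-.075,.06)]]
print(proj('side',C).round().tolist())
im=cv2.imread('pics/s2.png');h=cv2.cvtColor(im,cv2.COLOR_BGR2HSV)
m=cv2.inRange(h,(0,150,40),(6,255,255))|cv2.inRange(h,(174,150,40),(180,255,255));m[:,:230]=0;m[:,360:]=0;m[:150]=0
m=cv2.morphologyEx(m,cv2.MORPH_CLOSE,np.ones((9,9)))
k=max(cv2.findContours(m,0,2)[0],key=cv2.contourArea);print(cv2.approxPolyDP(cv2.convexHull(k),4,True)[:,0].tolist())
E
```

```text
(array([0.5958, 0.238 , 0.1985]), np.float64(0.0017)) (array([0.6103, 0.1645, 0.1983]), np.float64(0.0008))
[[252.6, 209.1], [248.0, 183.5], [179.5, 224.5], [182.0, 197.3]] [[136.0, 188.0], [176.9, 177.9], [128.7, 136.4], [167.8, 126.5]]
[[280.0, 249.0], [328.0, 246.0], [281.0, 214.0], [332.0, 211.0], [267.0, 165.0], [309.0, 163.0]]
[[299, 171], [312, 181], [328, 217], [324, 245], [280, 250], [268, 202], [268, 171]]
```

Call:
move_arm([
  [0,0,-2,0,1],
  [0,0,-5,0,1],
  [0,0,-8,0,1],
  [0,0,-9,0,1],
  [0,0,-9,0,1],
  [0,0,-8,0,1],
  [0,0,-7,0,1],
  [0,0,-4,0,1],
  [0,0,-2,0,1],
  [0,0,0,0,1],
  [0,0,0,0,1],
  [0,0,0,0,1],
])

```text
time: 9.9
tool_pos: [0.5338, 0.1861, 0.2061]
tool_rot: [3.141, -0.0, 1.78]
contact_force: [-0.1, 0.6, -4.7]
opening: 0.0112
grip_force: 50.0
```

Call:
move_arm([
  [2,0.4,0,0,1],
  [4,0.8,0,0,1],
  [6,1.3,0,0,1],
  [7,1.5,0,0,1],
  [7,1.5,0,0,1],
  [7,1.5,0,0,1],
  [7,1.5,0,0,1],
  [6,1.3,0,0,1],
  [4,0.8,0,0,1],
  [2,0.4,0,0,1],
  [0,0,0,0,1],
  [0,0,0,0,1],
])

```text
time: 11.1
tool_pos: [0.5854, 0.197, 0.2057]
tool_rot: [-3.141, 0.0, 1.78]
contact_force: [0.5, -0.0, -4.6]
opening: 0.0115
grip_force: 50.0
```

```bash
python3 - <<'E'
from h import *
b=pic('side');B=cv2.resize(b[80:300,140:380],None,fx=2.6,fy=2.6,interpolation=2);cv2.imwrite('pics/s3.png',B[:,:,::-1])
E
```

```text
(no output)
```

View pics/s3.png

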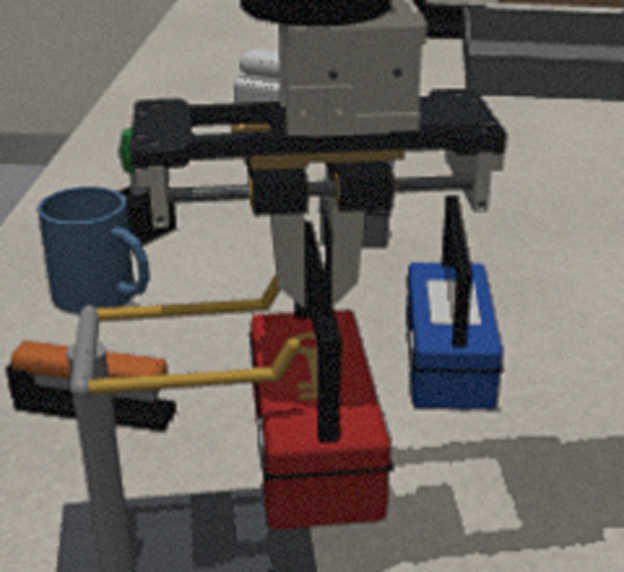

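The crop shows the prongs above the lid, with the tips at about (298,340) and (275,285) just in front of the bar and below it. I'll go on in.

Call:
move_arm([
  [2,0.4,0,0,1],
  [4,0.9,0,0,1],
  [6,1.3,0,0,1],
  [8,1.7,0,0,1],
  [9,1.9,0,0,1],
  [9,1.9,0,0,1],
  [8,1.7,0,0,1],
  [7,1.5,0,0,1],
  [4,0.9,0,0,1],
  [3,0.6,0,0,1],
  [0,0,0,0,1],
  [0,0,0,0,1],
])

```text
time: 12.35
tool_pos: [0.6453, 0.2098, 0.2057]
tool_rot: [-3.141, -0.0, 1.78]
contact_force: [-0.3, -0.4, -4.1]
opening: 0.0114
grip_force: 50.0
```

```bash
python3 - <<'E'
from h import *
s=monitor.observe();print(s['tool_pos'],s['contact_force'])
b=pic('side');B=cv2.resize(b[80:300,140:380],None,fx=2.6,fy=2.6,interpolation=2);cv2.imwrite('pics/s4.png',B[:,:,::-1])
E
```

```text
[0.64534821 0.20982645 0.20572497] [-0.27392051 -0.41377914 -4.1259853 ]
```

View pics/s4.png

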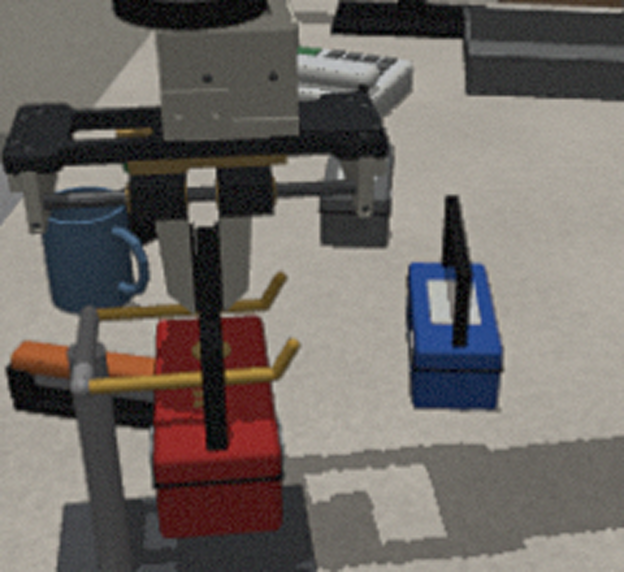

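The near prong passes behind the near post at (212,380), so both prongs run through the handle and the bar is mid-prong. I'm lowering it.

Call:
move_arm([
  [0,0,-2,0,1],
  [0,0,-4,0,1],
  [0,0,-5,0,1],
  [0,0,-5,0,1],
  [0,0,-4,0,1],
  [0,0,-3,0,1],
  [0,0,-2,0,1],
  [0,0,-2,0,1],
  [0,0,-1,0,1],
  [0,0,-1,0,1],
  [0,0,0,0,1],
])

```text
time: 13.5
tool_pos: [0.6455, 0.2098, 0.1842]
tool_rot: [3.136, 0.001, 1.78]
contact_force: [-13.0, -5.3, 29.6]
opening: 0.0113
grip_force: 50.0
```

Call:
move_arm([
  [0,0,-1,0,1],
  [0,0,-1,0,1],
  [0,0,0,0,1],
])

```text
time: 13.8
tool_pos: [0.6456, 0.2099, 0.1841]
tool_rot: [3.134, 0.001, 1.78]
contact_force: [-17.8, -4.2, 37.5]
opening: 0.0111
grip_force: 50.0
```

Call:
move_arm([
  [0,0,3,0,1],
  [0,0,3,0,1],
  [0,0,2,0,1],
  [0,0,0,0,1],
])

```text
time: 14.2
tool_pos: [0.6457, 0.2099, 0.1845]
tool_rot: [3.14, 0.0, 1.78]
contact_force: [-5.6, -1.5, 9.7]
opening: 0.0114
grip_force: 50.0
```

```bash
python3 - <<'E'
from h import *
s=monitor.observe();print(s['tool_pos'],s['contact_force'],s['torque'])
a=pic('top');b=pic('side')
B=cv2.resize(b[110:310,140:300],None,fx=2.9,fy=2.9,interpolation=2);A=cv2.resize(a[90:230,90:220],None,fx=2.5,fy=2.5,interpolation=2)
A=cv2.copyMakeBorder(A,0,B.shape[0]-A.shape[0],0,0,0)
C=np.hstack([B,A]);print(C.shape);cv2.imwrite('pics/s5.png',C[:,:,::-1])
E
```

```text
[0.64569611 0.20987447 0.18447399] [-5.55344298 -1.51643014  9.72634684] [-0.27107192  0.80273493  0.03986678]
(580, 789, 3)
```

View pics/s5.png

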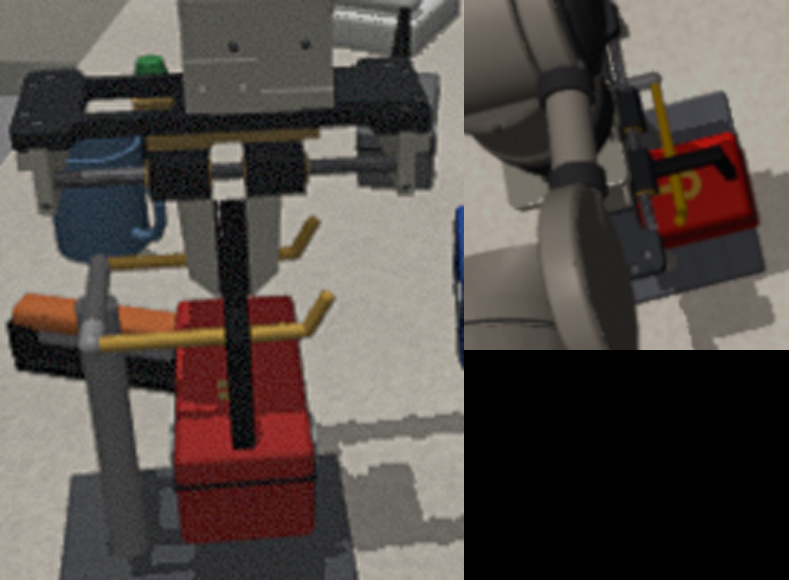

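The side crop shows the gripper between the prongs with the fingertips at (235,292), and the handle's near post runs from (232,200) to (243,447). Contact came about 10 mm early, so I'll check the bar's actual height.

```bash
python3 - <<'E'
from h import *
o=np.array([.7145,.2245,0]);c,s=np.cos(.21),np.sin(.21);R=np.array([[c,-s,0],[s,c,0],[0,0,1]])
S=lambda v:o+R@np.array(v)
px=lambda u,v:(140+u/2.9,110+v/2.9)
# intersect rays with plane y_stand = k
def pl(p,k):
    O,D=rays('side',[p]);O=R.T@(O-o);D=R.T@D[0];return (O+D*(k-O[1])/D[1]).round(4)
for nm,p,k in [('bar top near',px(232,200),.073),('post foot',px(243,447),.073),('lid L',px(178,462),.075),('lid R',px(315,455),.075),('bot L',px(183,542),.075),('bot R',px(314,528),.075),
 ('prong near at bar',px(238,328),.038),('prong start',px(105,337),.038),('prong bend',px(303,326),.038),('tip',px(328,291),.038),('far bend',px(293,250),-.038),('far tip',px(313,218),-.038),('fingertip',px(235,292),0),('bracketL',px(45,210),0),('xbar',px(97,255),-.038)]:
    print(nm,pl(p,k))
E
```

```text
bar top near [-0.0718  0.073   0.2726]
post foot [-0.0695  0.073   0.1358]
lid L [-0.0376  0.075   0.1312]
lid R [-0.1046  0.075   0.1287]
bot L [-0.0357  0.075   0.0778]
bot R [-0.1031  0.075   0.0797]
prong near at bar [-0.0708  0.038   0.1826]
prong start [-0.0061  0.038   0.1825]
prong bend [-0.1029  0.038   0.1812]
tip [-0.1157  0.038   0.2009]
far bend [-0.1034 -0.038   0.1806]
far tip [-0.1149 -0.038   0.2   ]
fingertip [-0.0704  0.      0.1797]
bracketL [0.0195 0.     0.2341]
xbar [ 0.0023 -0.038   0.1848]
```

```bash
python3 - <<'E'
from h import *
c,s=np.cos(.209),np.sin(.209);R=np.array([[c,-s,0],[s,c,0],[0,0,1]])
b=pic('side');f=7;x0,y0=170,135
B=cv2.resize(b[y0:y0+82,x0:x0+110],None,fx=f,fy=f,interpolation=cv2.INTER_CUBIC)
B=np.clip(B.astype(float)*1.6,0,255).astype(np.uint8)
p=np.array([.6457,.2099,.1845-.104])
pts=[(0,y,z) for y in(.073,-.073) for z in(.115,.127)]+[(0,.061,.06)]
for q in proj('side',[p+R@np.array(v) for v in pts]):
    print(q.round(1),((q-[x0,y0])*f).round()); cv2.circle(B,tuple(((q-[x0,y0]+.5)*f).astype(int).tolist()),3,(0,255,0),-1)
cv2.imwrite('pics/s6.png',B[:,:,::-1])
E
```

```text
[222.  229.8] [364. 663.]
[221.5 222.4] [361. 611.]
[219.1 178.8] [344. 307.]
[218.7 172.3] [341. 261.]
[223.8 256.3] [377. 849.]
```

View pics/s6.png

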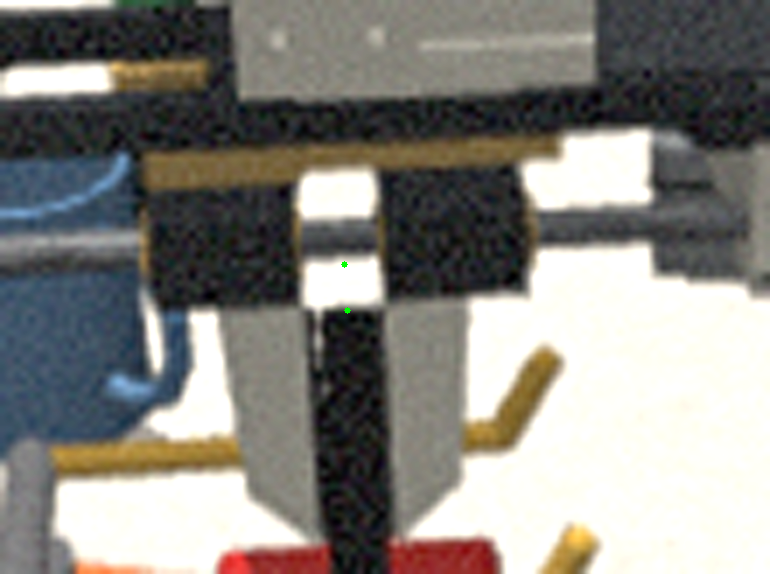

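The far end of the handle bar, at (347,307), is about 12 mm lower than a level bar would be. The case has tipped a little in the pads, so the far prong touches first. I'll ease the grip and lower slowly so the case levels itself on both prongs.

Call:
move_arm([
  [0,0,0,0,1],
  [0,0,0,0,1],
  [0,0,-1,0,1],
  [0,0,-1,0,1],
  [0,0,-1,0,1],
  [0,0,-1,0,1],
  [0,0,0,0,1],
], newtons=8)

```text
time: 15.05
tool_pos: [0.6462, 0.21, 0.1806]
tool_rot: [3.139, 0.0, 1.78]
contact_force: [-3.1, -0.7, 9.4]
opening: 0.0119
grip_force: 8.0
```

Call:
move_arm([
  [0,0,-1,0,1],
  [0,0,-1,0,1],
  [0,0,-1,0,1],
  [0,0,-1,0,1],
  [0,0,0,0,1],
], newtons=6)

```text
time: 15.55
tool_pos: [0.6462, 0.21, 0.176]
tool_rot: [3.139, 0.0, 1.78]
contact_force: [-2.2, -1.6, 7.0]
opening: 0.0119
grip_force: 6.0
```

Call:
move_arm([
  [0,0,0,0,1],
  [0,0,-1,0,1],
  [0,0,-1,0,1],
  [0,0,0,0,1],
  [0,0,0,0,1],
], newtons=3)

```text
time: 16.05
tool_pos: [0.6461, 0.2099, 0.1726]
tool_rot: [3.14, -0.0, 1.78]
contact_force: [2.3, 0.0, 2.8]
opening: 0.012
grip_force: 3.0
```

```bash
python3 - <<'E'
from h import *
b=pic('side');f=3.4;x0,y0=160,135
B=cv2.resize(b[y0:y0+165,x0:x0+120],None,fx=f,fy=f,interpolation=cv2.INTER_CUBIC)
B=np.clip(B.astype(float)*1.6,0,255).astype(np.uint8)
c,s=np.cos(.209),np.sin(.209);R=np.array([[c,-s,0],[s,c,0],[0,0,1]])
p=np.array([.6462,.21,.07])
pts=[(0,-.073,.127),(.035,.075,0),(-.035,.075,0),(.035,-.075,.06),(-.035,-.075,.06)]
for q in proj('side',[p+R@np.array(v) for v in pts]):
    cv2.circle(B,tuple(((q-[x0,y0]+.5)*f).astype(int).tolist()),3,(0,255,0),-1)
cv2.imwrite('pics/s7.png',B[:,:,::-1])
E
```

```text
(no output)
```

View pics/s7.png

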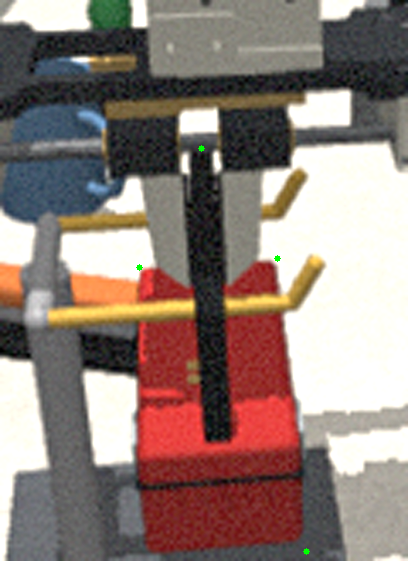

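The far end of the bar now sits where a level handle would be; the near end is perhaps a few mm high. I'm releasing gently.

Call:
move_arm([
  [0,0,0,0,0.74],
  [0,0,0,0,0.72],
  [0,0,0,0,0.7],
  [0,0,0,0,0.65],
  [0,0,0,0,0.6],
  [0,0,0,0,0.5],
  [0,0,0,0,0.4],
  [0,0,0,0,0.4],
  [0,0,0,0,0.4],
  [0,0,0,0,0.4],
])

```text
time: 17.1
tool_pos: [0.6455, 0.2098, 0.1728]
tool_rot: [3.142, 0.0, 1.78]
contact_force: [0.2, -0.8, -0.2]
opening: 0.0272
grip_force: 0.0
```

```bash
python3 - <<'E'
from h import *
s=monitor.observe();print(s['opening'],s['contact_force'])
E
```

```text
0.027201074541947933 [ 0.20527178 -0.8016226  -0.1578257 ]
```

Free of contact. I'll rise straight up slowly, wait for the case to settle, and check.

Call:
move_arm([
  [0,0,3,0,0.4],
  [0,0,6,0,0.4],
  [0,0,10,0,0.4],
  [0,0,12,0,0.4],
  [0,0,15,0,0.4],
  [0,0,20,0,0.4],
  [0,0,20,0,0.4],
  [0,0,20,0,0.4],
  [0,0,15,0,0.4],
  [0,0,5,0,0.4],
  [0,0,0,0,0.4],
  [0,0,0,0,0.4],
])

```text
time: 18.3
tool_pos: [0.6453, 0.2098, 0.2981]
tool_rot: [-3.141, -0.0, 1.78]
contact_force: [0.1, 0.6, -0.1]
opening: 0.0273
grip_force: 0.0
```

Call:
move_arm([
  [0,0,0,0,0.4],
  [0,0,0,0,0.4],
  [0,0,0,0,0.4],
  [0,0,0,0,0.4],
  [0,0,0,0,0.4],
  [0,0,0,0,0.4],
  [0,0,0,0,0.4],
  [0,0,0,0,0.4],
  [0,0,0,0,0.4],
  [0,0,0,0,0.4],
  [0,0,0,0,0.4],
  [0,0,0,0,0.4],
])

```text
time: 19.5
tool_pos: [0.6455, 0.2098, 0.2987]
tool_rot: [3.142, 0.0, 1.78]
contact_force: [0.9, 0.4, -0.1]
opening: 0.0275
grip_force: 0.0
```

```bash
python3 - <<'E'
from h import *
import time
b=pic('side')
bs=[pic('side').astype(float) for _ in range(8)]
print('motion',[np.abs(cv2.blur(x,(5,5))-cv2.blur(bs[0],(5,5)))[120:310,160:300].max().round(1) for x in bs[1:]])
f=3;x0,y0=100,110
B=np.clip(cv2.resize(b[y0:y0+195,x0:x0+250],None,fx=f,fy=f,interpolation=2)*1.5,0,255).astype(np.uint8)
c,s=np.cos(.209),np.sin(.209);R=np.array([[c,-s,0],[s,c,0],[0,0,1]])
for q in proj('side',[np.array([.6462,.21,.07])+R@np.array(v) for v in [(0,-.073,.127),(.035,.075,0),(-.035,.075,0),(.035,-.075,.06),(-.035,-.075,.06)]]):
    cv2.circle(B,tuple(((q-[x0,y0]+.5)*f).astype(int).tolist()),3,(0,255,0),-1)
cv2.imwrite('pics/s8.png',B[:,:,::-1])
E
```

```text
motion [np.float64(5.6), np.float64(6.4), np.float64(5.0), np.float64(5.2), np.float64(5.6), np.float64(5.0), np.float64(5.1)]
```

View pics/s8.png

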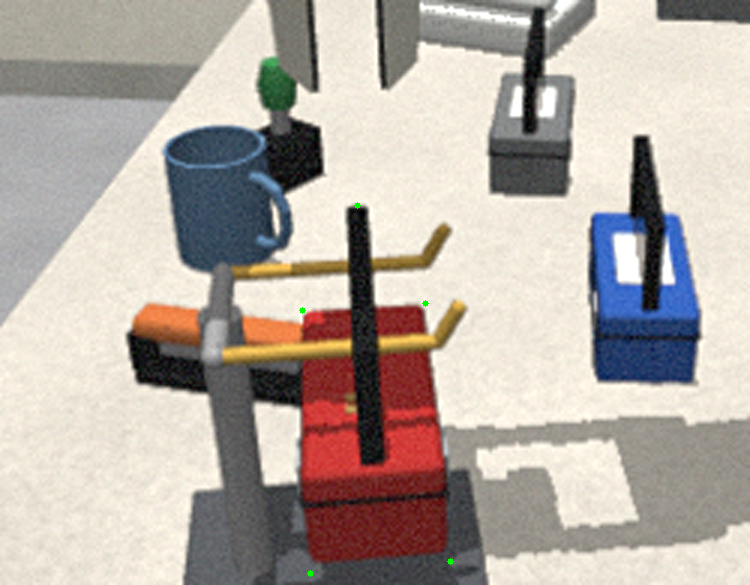

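The crop shows the red case hanging on both prongs inside the tips. It is level, because the bottom edge from (312,563) to (446,550) has the predicted slope. The frame differences show only noise, so it is still, and the gripper is well clear. The blue and grey cases still stand upright.

```bash
python3 -c "
from cell import workorder
print(workorder.hand_in())"
```

```text
the job is handed in; nothing more can be done
None
```

The red case hangs by its handle on both prongs, inside the tips, level, still and clear of the desk; the blue and grey cases were left alone, and I handed the job in at about 20 s, with no verdict returned.

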